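# Clip the work light onto the lamp boom and switch it on

## Robot

A 7-joint arm with a two-finger parallel gripper is mounted at the origin on the work surface. World frame = base frame: x ahead of the robot, y to its left, z up, the work surface at z = 0. Lengths are in m, angles in rad, forces in N, time in s.
With the tool pointing down it reaches from about 0.425 to 0.95 m from the base axis. Payload 4.7 kg.
Tool frame: the origin (TCP) lies on the centre line of the jaws, within the pads' length; the fingertips stand robot.nose_length ahead of it and the grasp point (between the pads) lies 8 mm behind it (robot.nose_length is the distance from the TCP to the fingertips, in m); z points along the fingers, y is the line along which they close (so a half turn about z gives the same grasp; the last joint's range is limited). The gripper opens to 85 mm and grips with 20 to 120 N. Pads are 22 mm wide; open, the fingers measure 114 mm over their backs; the gripper's body (76 mm by 85 mm) begins 54 mm behind the grasp point. The pads swing forward as they close: fully open they stand 13 mm farther back than shut.
Start: joints at [1.146, 0.469, -0.049, 1.532, 0.024, 1.141, -0.082], TCP at [0.26, -0.623, 0.242] pointing down, gripper open.
Joint ranges: [-2.59, 2.59], [-0.33, 1.99], [-1.39, 1.29], [0.1, 2.45], [-1.04, 4.18], [0.21, 1.99], [-2.66, 2.66]. Speed limits (rad/s): [2.57, 2.57, 3.14, 3.14, 3.14, 3.14, 3.14].

## Interface

Orientations are given as [roll, pitch, yaw] about the fixed x, y, z axes, in that order (R = Rz(yaw) Ry(pitch) Rx(roll)).
In Python, from plant import robot gives the robot as it stands. Calls block until the motion is done:
- robot.goto(position, orientation): joint-space move of the TCP to a pose.
- robot.move_straight(position, vel=0.15, attitude=None, contact_N=None): straight line of the TCP; attitude=None keeps the orientation; vel is the mean speed in m/s. With contact_N (N) it stops when the force on the tool has changed by that much, and returns True; else False.
- robot.move_joints(angles): joint-space move.
- robot.grip(opening, strength=None): opening from 0.0 (shut) to 1.0 (fully open); strength is the grip in N (None keeps the last); returns when the fingers have stopped.
- robot.sleep(seconds).
- robot.inverse_kinematics(position, orientation): joint angles nearest the present ones, or None.
- robot.sense(): the state.
- robot.grab_frame(name): name is "side" or "top" or "wrist"; returns a dict with "image" (400x640x3 uint8, red, green, blue), "range_z" (400x640 float32, m along the optical axis (not along the pixel's ray), 0 where there is no reading), "fx", "fy", "cx", "cy" (pixels), "R" (3x3) and "t" (3): a world point X has camera coordinates R X + t. Camera axes: x right, y down, z forward; pixel columns grow to the right and rows downward; lengths in m; the calibration is good to about 2 mm. A picture is of the moment at which its call begins.
A pose or a line that the arm cannot do raises robot.IKError and nothing moves.
- robot.close_job(): hands the job in; it is judged then, once.
The state is a dict: "t": time; "joint_pos": joint angles; "joint_velocities": joint speeds; "effort": joint torques, N m; "tcp_pos": TCP position; "tcp_rot": TCP orientation; "wrist_force": force on the tool from outside, world axes, zero at the start; "torque": the same for the moment, N m; "opening": opening from 0.0 (shut) to 1.0 (fully open); "gripper_force": force on a finger pad.
Only numpy, scipy, OpenCV 4.12 (cv2) and the standard library are available. Lean on these libraries where they do the work, as an engineer would, in place of code of your own. Each camera call takes 0.05 s, during which the arm holds its last target. There are 200 camera calls.

## Task

Take the clip-on work light off its stand and push its sprung clip squarely down onto the lamp's sloping tube, in the gap between the two collars, until the arms snap past the tube and the clip sits fully home. Let go of it, then press the round button on top of the light all the way in so that it stays in, and leave the light clipped in place. Leave the other things on the desk where they are.

Things in the scene. Friction and masses are not known exactly. Their poses are not given: they have to be found in the camera images.
- light: Clip-on work light, 0.2 kg: white bar 150 mm long (x), 32 wide (y), 34 high (z), with a grey spring clip under its middle. Origin: centre of the clip's bore (on the tube's axis once home); z points from bore to bar. Bar: z = 24 to 58 mm. Clip block: z = 14 to 24, 36 mm long in x, 38 wide in y; its flat underside rests on the tube when home. Same after half a turn about z; either way round will do.
- light_grip (a point): Middle of the bar inside its dark rubber grip zone (62 mm long), 46 mm along the light's z from its origin. Grip the 32 mm width here, fingertips no lower than the bar's underside (24 mm along z), 45 N or so.
- jaw_l (a joint): Spread of the clip's +y arm, rad: 0 free, about 0.18 at the tube's widest, about 0.06 clipped home. The two sprung arms (36 mm long in x, hinged at light z = 20 mm, y = +-18.5) hang 40 mm apart over their outsides down to z = -18, with round inward lips of 4 mm radius at z = -10; free gap 17 mm.
- jaw_r (a joint): The same for the -y arm. Pushing on takes roughly 8 to 15 N: the lips touch the tube with the light's origin about 23 mm above the tube's axis, are widest apart at about 10 mm, and then snap in.
- dock: Grey stand for the light, fixed: base plate 170 x 70 x 10 mm, two forked posts at x = -62 and +62 mm (14 mm thick, 46 wide, 56 high) with prongs 10 mm higher either side of the bar. Origin: centre of its underside, x along the bar, z up. At the start the light lies loose on the posts, clip down, its origin 32 mm above the table; lift it straight up.
- boom: The lamp's sloping round aluminium tube, fixed, 28 mm in diameter, rising at 33 degrees away from the robot. Origin: on its axis midway between two grey collars, 175 mm above the table; x uphill along the tube, y level, z square to it and up. Push along -z. Collars: 35 mm in diameter, 10 long, at x = +-37 mm (64 mm gap). Lower joint at x = -125, upper joint (38 mm thick) at x = 150 mm.
- lamp: The lamp that carries the tube, fixed, white: disc foot 150 mm in diameter and 22 mm high at x = -60 mm, short post, and a flat magnifier head 142 mm in diameter at x = 225 mm, 250 mm above the table. Origin: on the table straight below the origin of boom; x points the way the tube rises, z up.
- switch (a joint): Travel of the round push button on top of the light, m: 0 as found (out, off), 0.006 fully in (on); it needs about 3 N and stays where it is pushed to. Pushed along -z of the light.
- switch_top (a point): Centre of the top of that button, 22 mm in diameter, standing 9 mm above the bar when out (67 mm along the light's z from its origin) and 3 mm above it when fully in.
- mug: Bystander: white mug with pliers and tools standing in it, 84 mm in diameter, 155 mm high over the tools, origin at the centre of its underside.
- books: Bystander: two stacked books, 120 x 160 x 40 mm, origin at the centre of the underside.
- stone: Bystander: pale rounded stone, 64 mm in diameter, 38 mm high, origin at the centre of the underside.
- jar: Bystander: small round metal jar, 56 mm in diameter, 34 mm high, origin at the centre of the underside.
- tin: Bystander: flat metal tin, 100 x 85 x 22 mm, origin at the centre of the underside.
- pliers: Bystander: pliers lying flat, 140 mm long (x), 56 mm wide, 12 mm high, origin near the middle at the underside.

How it is judged:
On the way, in this order (a step that is already met when the one before it is completed fails the run):
1. the clip is snapped home on the tube between the collars (x of light in the frame of boom between -0.016 and 0.016 m and y of light in the frame of boom between -0.004 and 0.004 m and z of light in the frame of boom between -0.004 and 0.004 m and angle between the z axis of light and the z axis of boom, either way round below 0.2 rad and angle between the x axis of light and the x axis of boom, either way round below 0.1 rad), for 0.2 s.
2. the button on the light is pressed in (value of joint switch above 0.004 m), for 0.1 s.
At the end, for the whole second after the job is handed in: The light rests clipped home: bore within 4 mm of the tube axis and 16 mm of the middle of the collar gap, bar along the tube within 6 degrees and rolled round it by under 11 degrees; the button is in by more than 4 mm (all of step 1 and value of joint switch above 0.004 m and linear speed of light below 0.02 m/s); the robot touches nothing.
It fails at once if a bystander (mug, books, stone, jar, tin or pliers) is moved by more than 30 mm (distance of any of mug, books, stone, jar, tin, pliers from where it was at the start of the episode above 0.03 m).
It also fails if it takes over 54 s, if anything falls off the work surface, if the arm or the gripper's body presses on something with over 40 N, if the wrist force passes 120 N, or if a joint passes its speed limit or range.

## Working session

There is one attempt and no reset: what is moved stays moved. The work goes in short steps, each a Python script; the robot and the scene stay as the last script left them, time stands still between calls to the robot, and variables do not carry over. Pictures are saved under pics/ and viewed, at most 10 in all, crops included, and the job is handed in when it is done.

```bash
mkdir -p pics; ls; cat > h.py <<'E'
import numpy as np, cv2, pickle
from plant import robot
def shot(n,tag):
    f=robot.grab_frame(n); pickle.dump(f,open(f'pics/{tag}.pkl','wb'))
    cv2.imwrite(f'pics/{tag}.png',f['image'][:,:,::-1]); return f
def load(tag): return pickle.load(open(f'pics/{tag}.pkl','rb'))
def cloud(f):
    z=f['range_z']; v,u=np.indices(z.shape)
    c=np.stack([(u-f['cx'])/f['fx']*z,(v-f['cy'])/f['fy']*z,z],-1)
    return (c-f['t'])@f['R']
E
python3 - <<'E'
from h import *
for n in ('side','top'):
    f=shot(n,n+'0'); print(n,f['fx'],f['R'].round(3).tolist(),f['t'])
print(robot.nose_length, robot.sense())
cv2.imwrite('pics/both.png',cv2.resize(np.vstack([load('side0')['image'],load('top0')['image']])[:,:,::-1],(480,600)))
E
```

```text
pics
side 449.1865449266765 [[-0.949, -0.315, -0.001], [-0.207, 0.625, -0.753], [0.238, -0.714, -0.658]] [0.52773428 0.23012259 1.4655775 ]
top 428.9630171293417 [[-0.007, -1.0, -0.001], [-0.976, 0.007, -0.216], [0.216, -0.0, -0.976]] [0.00193635 0.5734707  1.18725122]
0.011 {'t': 0.1, 'joint_pos': array([ 1.14607067,  0.46935522, -0.04861627,  1.53355785,  0.02409852,
        1.14101939, -0.0823021 ]), 'joint_velocities': array([-6.09197114e-04, -3.71091020e-03, -2.00539429e-04, -2.49737960e-03,
        7.84922154e-05,  1.36194122e-03,  6.09963815e-04]), 'effort': array([ 1.20900604e-03, -5.11511958e+01, -4.66130418e-02, -2.38390553e+01,
        1.08576013e-02,  4.34908798e-03,  1.42806641e-05]), 'tcp_pos': array([ 0.26009098, -0.62233234,  0.24137721]), 'tcp_rot': array([-3.13983909e+00,  5.05041396e-05,  3.95870657e-01]), 'wrist_force': array([-0.30630726, -0.28121625, -0.64413113]), 'torque': array([ 0.04220495,  0.0201803 , -0.01586572]), 'gripper_force': 0.0, 'opening': 1.002272589519925}
```

View pics/top0.png

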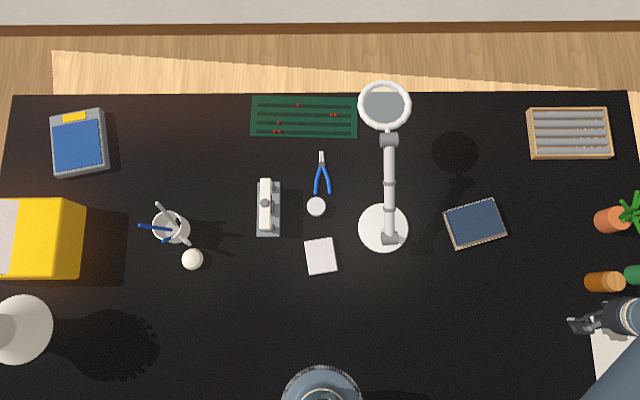

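View pics/side0.png

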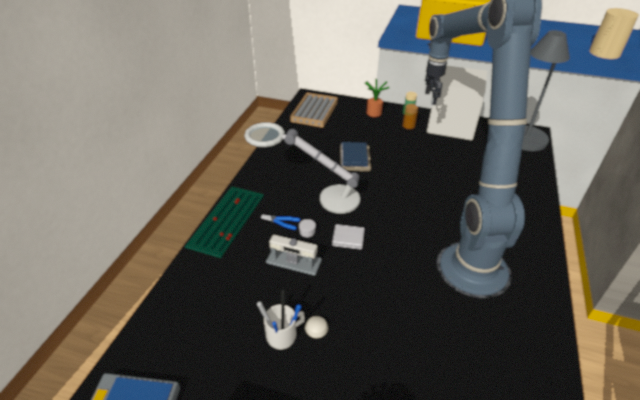

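The top view shows the light at about (265,205), with its bar running down the image from row 178 to 235. The tube runs from (390,235) to (389,140), with collars near rows 183 and 210. The pliers and jar are around (320,190), between the light and the lamp.

```bash
python3 - <<'E'
from h import *
f=load('top0'); P=cloud(f); I=f['image'].astype(int)
W=P[170:245,250:290].reshape(-1,3); c=I[170:245,250:290].reshape(-1,3)
m=(W[:,2]>.08)&(W[:,2]<.105); 
Q=W[m]; print('bar',len(Q),Q.min(0),Q.max(0),Q[:,2].mean(), np.median(Q[:,2]))
r=cv2.minAreaRect(Q[:,:2].astype(np.float32)); print(r)
print('button', [P[v,265].round(4).tolist() for v in (196,200,203,206,210)])
W=P[135:235,375:405].reshape(-1,3); m=(W[:,2]>.11)&(W[:,2]<.25)
Q=W[m]
# cylinder fit R=14mm on surface
from scipy.optimize import least_squares
def ax(p):
    d=np.array([np.cos(p[2])*np.cos(p[3]),np.sin(p[3])*np.cos(p[2]),np.sin(p[2])]);return d
def res(p):
    c=np.array([.62,p[0],p[1]]); d=ax(p); w=Q-c
    return np.linalg.norm(w-np.outer(w@d,d),axis=1)-.014
x0=[np.median(Q[:,1]),.17,np.radians(33),0]
s=least_squares(res,x0,loss='soft_l1',f_scale=.002); p=s.x; d=ax(p)
print('tube',len(Q),p,np.degrees(p[2:]),np.median(abs(res(p))))
c=np.array([.62,p[0],p[1]]); print('at z=.175:',c+d*(.175-c[2])/d[2])
w=Q-c; t=w@d; rr=res(p)+.014
for a in np.arange(-.12,.14,.006):
    k=(t>a)&(t<a+.006)
    if k.sum(): print(round(a,3),(c+d*(a+.003)).round(3),k.sum(),np.percentile(rr[k],[50,90]).round(4))
big=np.hstack([cv2.resize(f['image'][165:245,240:300],None,fx=6,fy=6,interpolation=2),cv2.resize(f['image'][155:235,360:420],None,fx=6,fy=6,interpolation=2)])
cv2.imwrite('pics/crop0.png',big[:,:,::-1])
E
```

```text
bar 591 [0.49107358 0.1407893  0.08019426] [0.63744496 0.17405337 0.10382939] 0.09015071482982817 0.08978625961597209
((0.5643095374107361, 0.15757939219474792), (0.03305306285619736, 0.14640028774738312), 89.72994995117188)
button [[0.5867, 0.1569, 0.0885], [0.5738, 0.156, 0.0935], [0.5634, 0.1548, 0.1012], [0.5556, 0.1552, 0.0971], [0.5459, 0.1561, 0.0882]]
tube 944 [-0.1790796   0.21174369  0.57201639  0.06701913] [32.77412508  3.83991339] 0.001116674313938872
at z=.175: [ 0.56305649 -0.18290163  0.175     ]
-0.12 [ 0.522 -0.186  0.148] 22 [0.0138 0.015 ]
-0.114 [ 0.527 -0.185  0.152] 18 [0.0136 0.0153]
-0.108 [ 0.532 -0.185  0.155] 25 [0.0168 0.0186]
-0.102 [ 0.537 -0.185  0.158] 34 [0.0157 0.018 ]
-0.096 [ 0.542 -0.184  0.161] 25 [0.014  0.0161]
-0.09 [ 0.547 -0.184  0.165] 22 [0.0141 0.0158]
-0.084 [ 0.552 -0.184  0.168] 24 [0.0137 0.0149]
-0.078 [ 0.557 -0.183  0.171] 24 [0.0137 0.0166]
-0.072 [ 0.562 -0.183  0.174] 23 [0.0142 0.0157]
-0.066 [ 0.567 -0.183  0.178] 21 [0.0139 0.0152]
-0.06 [ 0.572 -0.182  0.181] 27 [0.014  0.0151]
-0.054 [ 0.577 -0.182  0.184] 23 [0.0139 0.016 
[... 354 characters left out ...]
.617 -0.179  0.21 ] 25 [0.0134 0.0158]
0.0 [ 0.623 -0.179  0.213] 23 [0.0141 0.0168]
0.006 [ 0.628 -0.179  0.217] 26 [0.0142 0.0157]
0.012 [ 0.633 -0.178  0.22 ] 23 [0.0141 0.0159]
0.018 [ 0.638 -0.178  0.223] 27 [0.0137 0.0153]
0.024 [ 0.643 -0.178  0.226] 25 [0.0134 0.0155]
0.03 [ 0.648 -0.177  0.23 ] 26 [0.0137 0.0153]
0.036 [ 0.653 -0.177  0.233] 25 [0.0138 0.0155]
0.042 [ 0.658 -0.177  0.236] 23 [0.0137 0.0152]
0.048 [ 0.663 -0.176  0.239] 14 [0.0137 0.0149]
0.054 [ 0.668 -0.176  0.243] 10 [0.0128 0.0142]
0.06 [ 0.673 -0.176  0.246] 4 [0.0132 0.0138]
0.066 [ 0.678 -0.175  0.249] 1 [0.021 0.021]
0.072 [ 0.683 -0.175  0.252] 2 [0.0245 0.025 ]
0.078 [ 0.688 -0.175  0.256] 1 [0.0243 0.0243]
```

View pics/crop0.png

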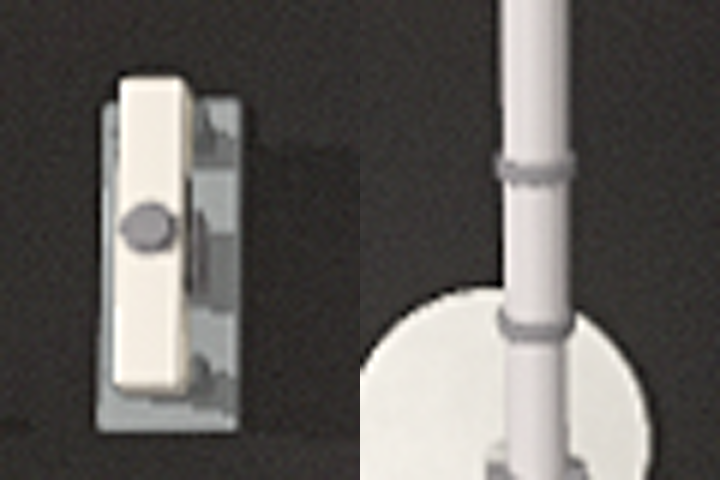

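The crops show the bar parallel to the dock with the button at its middle (150,228), and the collars at crop rows 170 and 325. The boom origin is about (0.564,-0.183,0.1755) with 3.8° of yaw. The light is at (0.564,0.157) with yaw near 0. I'll raise the arm first, then go over the light and check with the wrist camera.

```bash
cat >> h.py <<'E'
from scipy.spatial.transform import Rotation as Ro
pi=np.pi
def boom(yaw=np.radians(3.84),sl=np.radians(33)): return (Ro.from_euler('z',yaw)*Ro.from_euler('y',-sl)).as_matrix()
B0=np.array([.564,-.183,.1755])
def tool(RB,flip=0): return (Ro.from_matrix(RB)*Ro.from_euler('z',pi*flip)*Ro.from_euler('x',pi)).as_euler('xyz')
E
python3 - <<'E'
from h import *
s=robot.sense(); p=s['tcp_pos']
RB=boom()
for flip in (0,1):
    o=Ro.from_euler('z',pi*flip)*Ro.from_euler('x',pi); o=o.as_euler('xyz')
    for q,oo in (([.564,.157,.40],o),([.564,.157,.07],o),(B0+RB[:,2]*.16,tool(RB,flip)),(B0+RB[:,2]*.035,tool(RB,flip))):
        j=robot.inverse_kinematics(q,oo); print(flip,None if j is None else np.round(j,2))
robot.move_straight([p[0],p[1],.45],vel=.25)
robot.goto([.564,.157,.38],[pi,0,0])
robot.move_straight([.564,.157,.25],vel=.2)
f=shot('wrist','w1'); print(robot.sense()['t'],robot.sense()['joint_pos'])
P=cloud(f); 
m=(P[...,2]>.083)&(P[...,2]<.097)&(f['range_z']>0)&(abs(P[...,0]-.564)<.09)&(abs(P[...,1]-.157)<.03)
Q=P[m]; print(len(Q),cv2.minAreaRect(Q[:,:2].astype(np.float32)),np.median(Q[:,2]),Q.min(0),Q.max(0))
E
```

```text
0 [ 0.33  0.35 -0.9   1.48  0.27  1.44 -2.15]
0 [-0.    0.57 -0.46  1.88  0.35  0.77 -2.22]
0 [ 0.89 -0.04 -0.43  2.13 -0.54  0.6  -0.66]
0 [ 0.74  0.21 -0.41  2.16 -0.51  0.3  -0.69]
1 [ 0.42  0.4  -1.08  1.48  0.35  1.47  0.92]
1 [ 0.19  0.65 -0.73  1.87  0.57  0.85  0.74]
1 [ 0.71 -0.05 -0.25  2.14 -0.53  0.6   2.47]
1 [ 0.97  0.25 -0.68  2.15 -0.25  0.28  2.2 ]
4.8833 [ 0.31398551  0.45475483 -0.89206918  1.70508307  0.381998    1.16354683
 -2.2528703 ]
5466 ((0.5659477710723877, 0.15784108638763428), (0.14754068851470947, 0.03233533725142479), 0.47334524989128113) 0.09036292082740674 [0.49213634 0.14157713 0.08314012] [0.63965063 0.17405771 0.09686625]
```

View pics/w1.png

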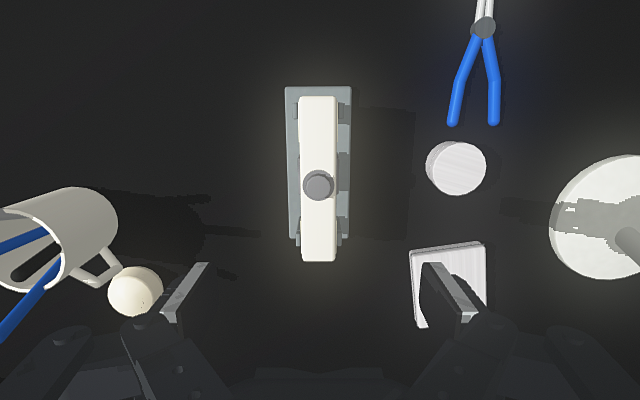

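The wrist view shows the bar centred at (318,180) and upright in the image, with nothing in the fingers' way. The light is at (0.566,0.158), top at z = 0.090. Next I'll descend, grip and lift.

```bash
python3 - <<'E'
from h import *
robot.move_straight([.566,.158,.25],vel=.1,attitude=[pi,0,.008])
robot.move_straight([.566,.158,.071],vel=.12)
robot.grip(0.0,45); s=robot.sense(); print(s['opening'],s['gripper_force'],s['tcp_pos'])
robot.move_straight([.566,.158,.40],vel=.15)
RB=boom(); best=None
# light origin in tool: tcp sits at light z = .071-.032=.039
for flip in (0,1):
    pre=robot.inverse_kinematics(B0+RB[:,2]*(.039+.08),tool(RB,flip)); print(flip,pre)
s=robot.sense(); print(s['t'],s['opening'],s['gripper_force'],s['wrist_force'],s['joint_pos'])
f=shot('side','s2'); cv2.imwrite('pics/s2c.png',cv2.resize(f['image'][100:300,180:400],None,fx=2.5,fy=2.5)[:,:,::-1])
E
```

```text
0.3684021847659928 45.77558219432831 [0.56616825 0.15817145 0.07127038]
0 [ 1.00663838  0.04949447 -0.59451739  2.14139058 -0.50277934  0.49293971
 -0.69404782]
1 [ 1.54140126  0.12769703 -1.16864127  2.12314236 -0.30101351  0.4668331
  2.27957897]
9.6583 0.37019736239913853 45.27268052101135 [-0.15533916 -0.43725966 -2.32782624] [ 0.34235645  0.36120757 -0.93701986  1.47938315  0.29059999  1.44866261
 -2.16199105]
```

View pics/s2c.png

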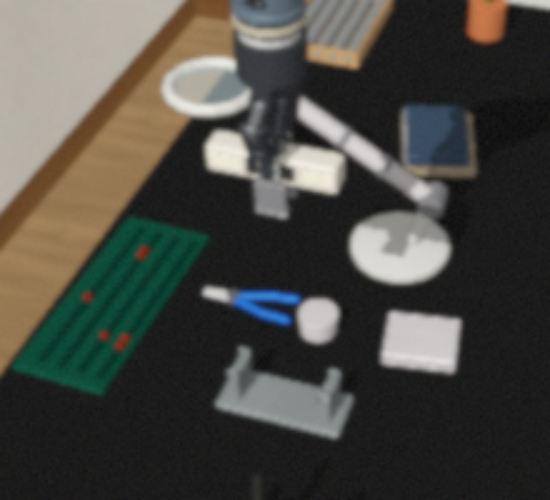

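The light is held level in the grip at crop (275,165), the dock is empty and the lamp is clear. Next I'll move to a pre-pose square to the tube, well above it.

```bash
python3 - <<'E'
from h import *
RB=boom(); o=tool(RB,0)
for h in (.16,.14,.12,.10):
    try: robot.goto(B0+RB[:,2]*(.039+h),o); break
    except robot.IKError as e: print(h,e)
robot.move_straight(B0+RB[:,2]*(.039+.06),vel=.15)
s=robot.sense(); print(h,s['t'],s['tcp_pos'],B0+RB[:,2]*.099,s['opening'],s['wrist_force'])
fw=shot('wrist','w3'); ft=shot('top','t3')
cv2.imwrite('pics/m3.png',np.vstack([cv2.resize(fw['image'],(480,300)),cv2.resize(ft['image'][130:250,300:492],(480,300))])[:,:,::-1])
# measure bar top & tube in boom frame
for n,f in (('w',fw),('t',ft)):
    P=(cloud(f)-B0)@RB; ok=f['range_z']>0
    m=ok&(abs(P[...,2]-.118)<.004)&(abs(P[...,0])<.09)&(abs(P[...,1])<.03)
    Q=P[m]; print(n,'bar',len(Q))
    if len(Q)>20: print(cv2.minAreaRect(Q[:,:2].astype(np.float32)),np.polyfit(Q[:,0],Q[:,2],1))
    m=ok&(abs(P[...,2])<.025)&(abs(P[...,0])<.11)&(abs(P[...,1])<.03); Q=P[m]; print('tube',len(Q))
    if len(Q):
        for a in np.arange(-.1,.1,.02):
            k=(Q[:,0]>a)&(Q[:,0]<a+.02)
            if k.sum()>10: print(round(a,3),k.sum(),Q[k].min(0).round(4),Q[k].max(0).round(4))
E
```

```text
0.16 11.9167 [ 0.51059808 -0.18654324  0.25905899] [ 0.51020179 -0.186611    0.25852839] 0.3663781900922665 [-0.07152783 -0.44614218 -2.02312579]
w bar 21931
((0.021008113399147987, 0.0030589625239372253), (0.10976530611515045, 0.05743581801652908), 11.727036476135254) [-0.00183176  0.11893295]
tube 2684
0.06 284 [ 0.0765 -0.0133  0.0033] [0.08   0.0132 0.0157]
0.08 1576 [ 0.08   -0.0142 -0.0003] [0.1    0.0138 0.016 ]
t bar 391
((0.0032957792282104492, 0.0006297454237937927), (0.14583106338977814, 0.05618768557906151), 10.398455619812012) [0.00694285 0.11836478]
tube 406
-0.04 12 [-0.0387  0.0131 -0.0039] [-0.0217  0.0171  0.0131]
0.0 27 [ 0.004   0.0036 -0.0001] [0.0197 0.0136 0.0137]
0.02 39 [ 0.0208  0.004  -0.0085] [0.0399 0.0167 0.0179]
0.04 67 [ 0.0404 -0.0136 -0.0146] [0.06   0.0158 0.0167]
0.06 82 [ 0.0602 -0.0143 -0.0006] [0.0799 0.0132 0.0161]
0.08 81 [ 0.0801 -0.014  -0.0035] [0.0998 0.0137 0.0173]
```

View pics/m3.png

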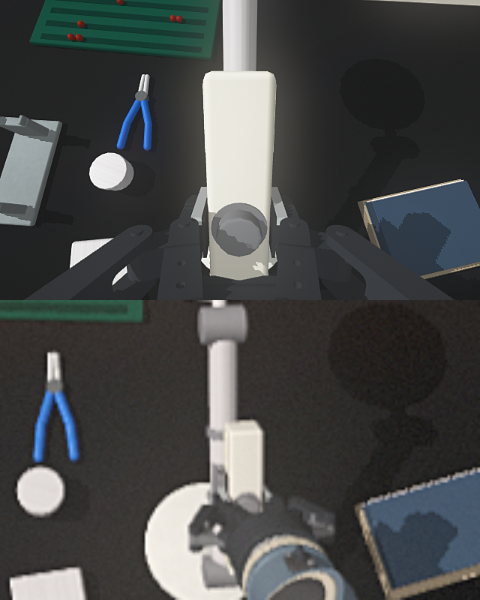

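In the wrist view the bar's front half lies in line with the tube, which leaves the top of the bar at (240,35). The top view confirms the light is tilted along the tube. I'll check the remaining y offset in code, correct it and push.

```bash
python3 - <<'E'
from h import *
RB=boom(); f=load('w3'); P=(cloud(f)-B0)@RB
m=(f['range_z']>0)&(abs(P[...,2]-.118)<.003)&(P[...,0]>.045)&(P[...,0]<.08)&(abs(P[...,1])<.022); Q=P[m]
for a in (.045,.055,.065):
    k=(Q[:,0]>a)&(Q[:,0]<a+.01); print(a,k.sum(),np.percentile(Q[k,1],[1,99]))
m2=(f['range_z']>0)&(P[...,0]>.08)&(P[...,0]<.11)&(abs(P[...,2])<.025)&(abs(P[...,1])<.03)
T=P[m2]; yt=np.percentile(T[:,1],[1,99]).mean(); yb=np.percentile(Q[:,1],[1,99]).mean()
dy=np.clip(yt-yb,-.003,.003); dx=.075-Q[:,0].max(); print('yt,yb,dy,xmax',yt,yb,dy,Q[:,0].max())
B=B0+RB[:,1]*dy
robot.move_straight(B+RB[:,2]*(.039+.028),vel=.08)
hit=robot.move_straight(B+RB[:,2]*(.039-.003),vel=.03,contact_N=32)
s=robot.sense(); print(hit,s['t'],'pos in boom',(s['tcp_pos']-B)@RB,'F boom',s['wrist_force']@RB,s['torque']@RB,s['opening'])
f=shot('side','s4'); fw=shot('wrist','w4')
cv2.imwrite('pics/s4c.png',cv2.resize(f['image'][100:220,240:400],None,fx=4,fy=4)[:,:,::-1])
P=(cloud(fw)-B0)@RB; m=(abs(P[...,1])<.012)&(P[...,0]>.05)&(P[...,0]<.07)&(P[...,2]>.03)&(P[...,2]<.1); print('bar top z (58 when home)',np.median(P[m][:,2]))
E
```

```text
0.045 2678 [-0.01530735  0.0154841 ]
0.055 2917 [-0.01536936  0.01553917]
0.065 3055 [-0.01520674  0.01527541]
yt,yb,dy,xmax -0.00012804552743967725 9.599679976777294e-05 -0.0002240423272074502 0.07515853563774853
True 13.4917 pos in boom [-1.73015868e-04  7.53245631e-05  3.80679498e-02] F boom [-0.19493094  0.69506651  5.68308092] [0.16179745 0.45458173 0.00296443] 0.3681877867974263
bar top z (58 when home) 0.057978103400349035
```

View pics/s4c.png

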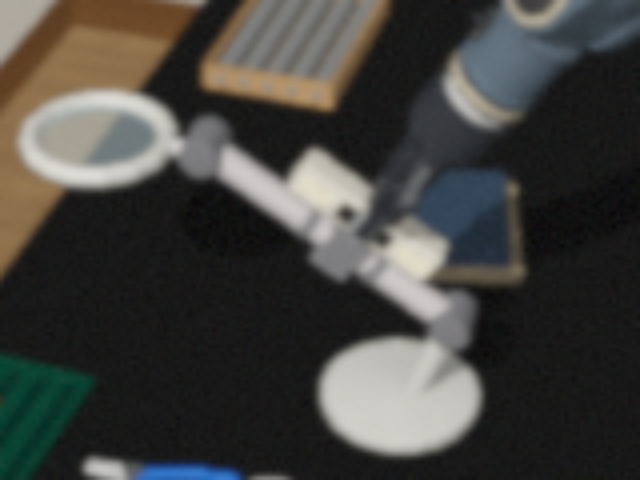

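The clip is round the tube between the collars, at about (340,250) in the crop, and the bar is parallel to the tube with its top at 58 mm, which is fully home. Next I'll release, back off, check and press the button.

```bash
python3 - <<'E'
from h import *
RB=boom()
robot.grip(1.0); robot.move_straight(B0+RB[:,2]*(.039+.12),vel=.15)
robot.grip(0.0,60)
f=shot('wrist','w5'); P=(cloud(f)-B0)@RB; I=f['image'].astype(int)
ok=f['range_z']>0
m=ok&(abs(P[...,2]-.058)<.003)&(abs(P[...,0])<.09)&(abs(P[...,1])<.03); Q=P[m]
print('bar',cv2.minAreaRect(Q[:,:2].astype(np.float32)),np.linalg.lstsq(np.c_[Q[:,:2],np.ones(len(Q))],Q[:,2],rcond=None)[0])
m=ok&(abs(P[...,2]-.067)<.003)&(abs(P[...,0])<.03)&(abs(P[...,1])<.03); Q=P[m]
print('button',len(Q),cv2.minEnclosingCircle(Q[:,:2].astype(np.float32)),np.median(Q,0)); s=robot.sense(); print(s['t'],s['opening'])
cv2.imwrite('pics/w5c.png',f['image'][:,:,::-1])
E
```

```text
bar ((0.015694860368967056, -7.246993482112885e-05), (0.031802862882614136, 0.11635538935661316), 89.97901153564453) [-8.40243242e-05 -1.35097381e-03  5.78633980e-02]
button 727 ((-0.0002796189801301807, -4.042737418785691e-05), 0.011002054437994957) [ 0.00030006 -0.00010073  0.0668233 ]
15.9417 -0.0007066638748372816
```

View pics/w5c.png

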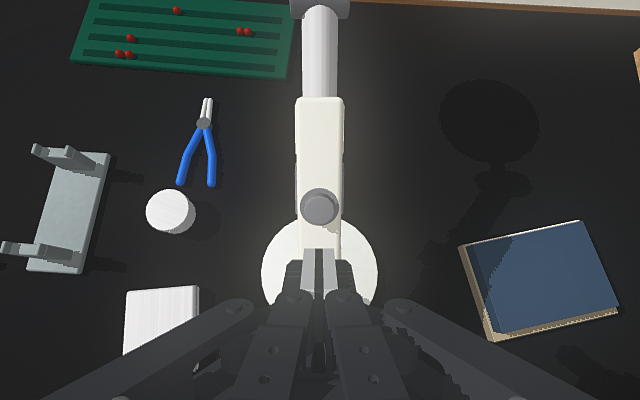

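The light sits straight and home on the tube, with the button at (320,207), which is (0,0) in boom coordinates and 67 mm up. The fingers are shut, so I'll press now.

```bash
python3 - <<'E'
from h import *
RB=boom()
robot.move_straight(B0+RB[:,2]*(.011+.075),vel=.12)
hit=robot.move_straight(B0+RB[:,2]*(.011+.059),vel=.02,contact_N=18)
s=robot.sense(); print(hit,s['t'],(s['tcp_pos']-B0)@RB-[0,0,.011],s['wrist_force']@RB)
robot.sleep(.3); robot.move_straight(B0+RB[:,2]*.16,vel=.12)
f=shot('wrist','w6'); P=(cloud(f)-B0)@RB; ok=f['range_z']>0
for lo,hi in ((.0555,.0595),(.0597,.0635),(.0645,.07)):
    m=ok&(P[...,2]>lo)&(P[...,2]<hi)&(abs(P[...,0])<.08)&(abs(P[...,1])<.03); Q=P[m]
    print(lo,len(Q),np.median(Q,0) if len(Q) else '', cv2.minAreaRect(Q[:,:2].astype(np.float32)) if len(Q)>5 else '')
m=ok&(np.hypot(P[...,0],P[...,1])<.008)&(P[...,2]>.05); print('button z',np.median(P[m][:,2]), robot.sense()['t'])
E
```

```text
True 17.4833 [ 0.00020881 -0.00052956  0.0599006 ] [0.03455959 0.5939132  5.32553322]
0.0555 5954 [ 0.03010789 -0.00038008  0.05787191] ((0.01550149917602539, -0.0002642963081598282), (0.03145741671323776, 0.11667883396148682), 89.7913818359375)
0.0597 725 [0.00012042 0.00028387 0.06076352] ((0.019463814795017242, -0.00026528164744377136), (0.024459127336740494, 0.10046054422855377), 86.66239929199219)
0.0645 0  
button z 0.18741175277326588 18.725
```

The button top is now at 61 mm, which is fully in. The bar is still home and the arm is clear.

```bash
python3 -c "
from plant import robot
print(robot.close_job())"
```

```text
the job is handed in; nothing more can be done
None
```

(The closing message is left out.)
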